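Line up the standards by height on the marked rack

TASK

Stand the red-capped cream bottle, the blue-capped white bottle, the green-capped vial and the orange-capped vial on the four round marks of the aluminium strip, one centred on each mark, in order of height: the tallest on the mark next to the red post, descending to the shortest at the other end. Leave all four standing upright, never lay or knock one over, and do not shift the small covered dish that stands among them.

Things in the scene. Friction and masses are not known exactly. Their poses are not given: they have to be found in the camera images.
- wash_bottle: Cream round bottle with red cap, the tallest of the four to line up: 170 mm tall, body 68 mm across, cap 38 mm across on the top 24 mm (146 to 170 mm up), easiest gripped there. About 0.35 kg. Origin at the centre of its underside, z up through the cap.
- std_a: White round bottle with blue cap: 115 mm tall, body 48 mm across, narrowing to a cap 36 mm across on the top 24 mm (91 to 115 mm up). About 0.14 kg. Origin at the centre of its underside, z up.
- vial_2: Small clear vial with white label and green cap: 48 mm tall, body 25 mm across up to 40 mm, cap 21 mm across above. About 20 g. Origin at the centre of its underside, z up.
- vial_4: The smallest container, a slim clear vial with white label and orange cap: 40 mm tall, body 19 mm across up to 33 mm, cap 16 mm across above. About 20 g. Origin at the centre of its underside, z up.
- mark_1: One of four alike fixed round marks in a straight row, 85 mm apart centre to centre, on a flat aluminium strip (92 mm wide, 386 mm long, its top 8 mm above the worktop): a white disc with a black rim and centre dot, 72 mm across, 2 mm thick; this one is at one end of the row (the robot's left, +y, end). Origin at the centre of the disc's underside, so its top is 2 mm above the origin and 10 mm above the worktop.
- mark_2: One of four alike fixed round marks in a straight row, 85 mm apart centre to centre, on a flat aluminium strip (92 mm wide, 386 mm long, its top 8 mm above the worktop): a white disc with a black rim and centre dot, 72 mm across, 2 mm thick; this one is second from the robot's left. Origin at the centre of the disc's underside, so its top is 2 mm above the origin and 10 mm above the worktop.
- mark_3: One of four alike fixed round marks in a straight row, 85 mm apart centre to centre, on a flat aluminium strip (92 mm wide, 386 mm long, its top 8 mm above the worktop): a white disc with a black rim and centre dot, 72 mm across, 2 mm thick; this one is third from the robot's left. Origin at the centre of the disc's underside, so its top is 2 mm above the origin and 10 mm above the worktop.
- mark_4: One of four alike fixed round marks in a straight row, 85 mm apart centre to centre, on a flat aluminium strip (92 mm wide, 386 mm long, its top 8 mm above the worktop): a white disc with a black rim and centre dot, 72 mm across, 2 mm thick; this one is at the other end of the row (the robot's right, -y, end). Origin at the centre of the disc's underside, so its top is 2 mm above the origin and 10 mm above the worktop.
- red_post: Small red round post, 22 mm across at the foot and 26 mm high, fixed on one end of the strip in line with the marks, about 50 mm from the nearest mark centre; which end varies. A like grey post stands at the other end. Origin at the centre of its foot, 8 mm above the worktop.
- petri: Bystander: small round white covered dish, 59 mm across, 16 mm high, loose, standing among the containers. Origin at the centre of its underside.

How it is judged:
By the outcome, as a careful person would: the job done as asked, in the order asked, and still so for the second after the job is handed in, with the robot touching nothing.
It also fails if it takes over 109 s, if anything falls off the work surface, if the arm or the gripper's body presses on something with over 40 N, if the wrist force passes 120 N, or if a joint passes its speed limit or range.

ROBOT

A 7-joint arm with a two-finger parallel gripper is mounted at the origin on a cart in front of the work surface, level with it; the furniture and walls round the work are solid. World frame = base frame: x ahead of the robot, y to its left, z up, the work surface at z = 0. Lengths are in mm, angles in rad, forces in N, time in s.
With the tool pointing down it reaches from about 400 to 875 mm from the base axis. Payload 4.4 kg.
Tool frame: the origin (TCP) lies on the centre line of the jaws, within the pads' length; the fingertips stand 8 mm ahead of it and the grasp point (between the pads) lies 11 mm behind it; x points along the fingers, z is the direction in which the jaws open and shut, and the axes are right-handed (so a half turn about x gives the same grasp; the last joint's range is limited). The gripper opens to 85 mm and grips with 20 to 120 N. Pads are 22 mm wide; open, the fingers measure 114 mm over their backs; the gripper's body (76 mm by 85 mm) begins 54 mm behind the grasp point. The pads swing forward as they close: fully open they stand 13 mm farther back than shut.
Start: joints at [-1.215, 0.628, 0.038, 1.517, -0.027, 0.996, -0.02], TCP at [266.091, 593.054, 239.313] pointing down, gripper open.
Joint ranges: [-3.06, 3.06], [-0.37, 2.12], [-1.25, 1.32], [0.18, 2.47], [-1.1, 4.24], [0.23, 1.98], [-2.94, 2.94]. Speed limits (rad/s): [2.57, 2.57, 3.14, 3.14, 3.14, 3.14, 3.14].

INTERFACE

Orientations are given as [roll, pitch, yaw] about the fixed x, y, z axes, in that order (R = Rz(yaw) Ry(pitch) Rx(roll)).
In Python, from cell import ctrl, get_image, camera_params gives the robot as it stands. The module is installed in compiled form; this text tells all that it offers.
- The arm moves only by the shell command python3 -m handwheel 'ROWS'. ROWS is text: rows parted by semicolons, each of 7 numbers parted by spaces: the opening, from -1 (shut) to 1 (fully open), then the shift along the tool's x, y, z in mm, then the turn, a rotation vector about the tool's x, y, z in rad. In form: grip x y z wx wy wz; .... A call has 1 to 10 rows; each row shifts and turns the pose as measured when the row begins, along the tool's axes as they then stand; what a row does not reach is not made up. A row lasts 1/10 s, in which the tool goes at most 50 mm and 8.59 degrees, less where a joint would pass 70% of its speed; a pose out of reach is approached as far as the arm can. A call with a gripper value outside its range is refused whole. The fingers move at their own pace and stop on an object; the grip force is fixed at half the most. Time passes only in rows, so rows that do not move let the fingers close. It gives the time, the measured TCP pose, the force and the opening at its end, in the units of the state.
- ctrl.read_state(): the state, without advancing time (a new reading comes with each control period).
- get_image(name): name is "side" or "top" or "wrist"; returns the picture (420x560x3 uint8, blue, green, red); there is no depth.
- camera_params(name): a dict with "fx", "fy", "cx", "cy" (pixels), "eye" and "orientation" of the camera in the world. Camera axes: x right, y up, looking along -z (the intrinsics and any distortion apply to the point x, -y, -z); pixel columns grow to the right and rows downward; lengths in mm; the calibration is good to about 2 mm. A picture is of the moment at which its call begins: read the wrist's pose just before it. camera_params takes no time and is no camera call; for the wrist camera it gives the pose at the moment of the call.
- ctrl.finish_job(): hands the job in, once; it reports no verdict.
The state is a dict: "clock": time; "qpos": joint angles; "qd": joint speeds; "tau": joint torques, N m; "eef_pos": TCP position; "tool_rot": TCP orientation; "force": force on the tool from outside, world axes, zero at the start; "torque": the same for the moment, N m; "width": finger opening in mm.
Only numpy, scipy, OpenCV 4.12 (cv2) and the standard library are available. Lean on these libraries where they do the work, as an engineer would, in place of code of your own. Each camera call takes 0.05 s, during which the arm holds its last target.

## Working session

There is one attempt and no reset: what is moved stays moved. The work goes in short steps, Python scripts to look and compute and a shell command to move; the robot and the scene stay as the last step left them, time stands still between calls to the robot, and variables do not carry over. Pictures are saved under pics/ and viewed, and the job is handed in when it is done.

```bash
mkdir -p pics; ls; python3 - <<'E'
from cell import ctrl,get_image,camera_params
import cv2
print(ctrl.read_state())
for n in("side","top","wrist"):
    print(n,camera_params(n))
    cv2.imwrite(f"pics/a_{n}.png",get_image(n))
E
```

```text
pics
{'clock': 0.0, 'qpos': array([-1.21479828,  0.62935775,  0.03843129,  1.51843087, -0.02701927,
        0.99627514, -0.01997685]), 'qd': array([ 9.84787020e-04, -4.26223321e-06,  7.80513568e-04, -1.49071429e-04,
        3.43545059e-04, -3.15787967e-04,  2.27376707e-03]), 'tau': array([-4.77065405e-04, -5.63411021e+01,  1.22614469e+00, -1.93448210e+01,
        1.09723915e-02,  1.06607610e-02, -2.54661597e-05]), 'eef_pos': array([265.81391313, 592.46413091, 238.36123369]), 'tool_rot': array([-3.13894397,  1.56884272, -1.98992582]), 'force': array([-0.04669968,  0.12952473, -0.57967892]), 'torque': array([ 0.04146814, -0.00791908, -0.01281897]), 'width': 85.28826044590734}
side {'fx': 542.2101599112746, 'fy': 542.2101599112746, 'cx': 287.20337500959397, 'cy': 208.10508077290334, 'eye': array([847.65095628, 751.13750652, 699.93322383]), 'orientation': array([ 0.72277663, -0.01549004,  2.5950269 ])}
top {'fx': 382.81434027196946, 'fy': 382.81434027196946, 'cx': 278.89956184320096, 'cy': 212.39211192494366, 'eye': array([401.07092314, 234.84877751, 872.67370491]), 'orientation': array([ 0.16528044,  0.018118  , -1.55122477])}
wrist {'fx': 327.3463759990596, 'fy': 327.3463759990596, 'cx': 284.57802047898645, 'cy': 209.75299671851545, 'eye': array([201.85515083, 621.96516312, 373.08195561]), 'orientation': array([-0.2803512 ,  0.00152679,  1.14886243])}
```

View pics/a_top.png

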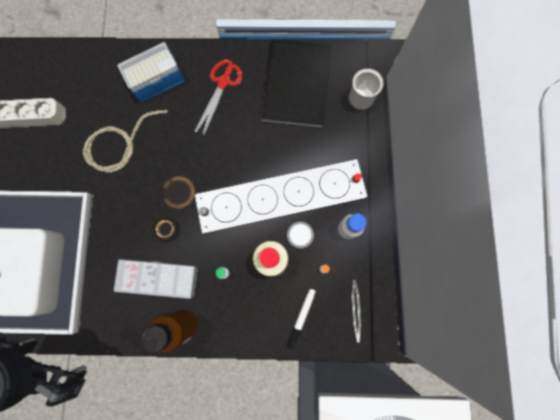

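View pics/a_side.png

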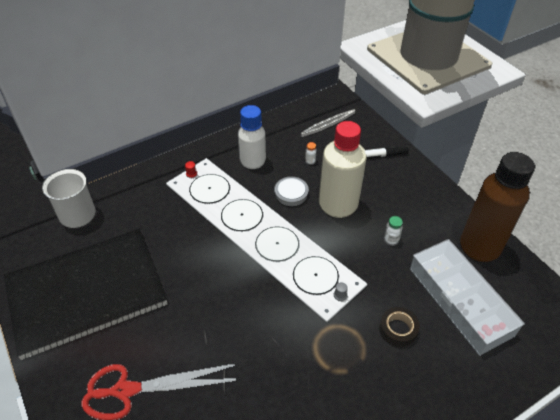

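View pics/a_wrist.png

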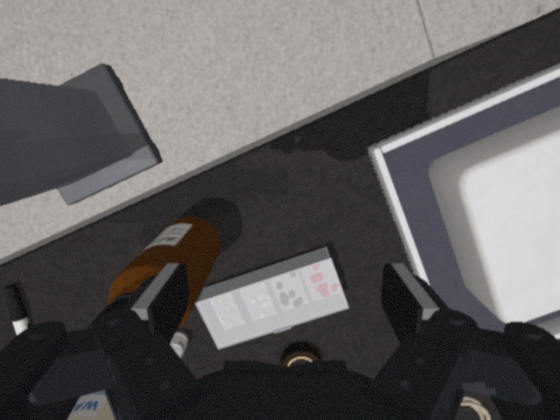

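Top view: the red post is at (357,178) and the grey post at (204,211). The marks are at about (335,183), (299,191), (262,199) and (226,207). Caps: red (270,257), blue (356,223), green (222,272), orange (324,269). The dish is at (300,235). Next I'll refine these with zoomed crops and colour blobs.

```bash
cat > h.py <<'E'
import numpy as np, cv2
from scipy.spatial.transform import Rotation as R
from cell import ctrl,get_image,camera_params
def ray(p,u,v):
    d=np.array([(u-p['cx'])/p['fx'],-(v-p['cy'])/p['fy'],-1.])
    return np.array(p['eye']),R.from_euler('xyz',p['orientation']).as_matrix()@d
def atz(p,u,v,z):
    e,d=ray(p,u,v); return e+d*(z-e[2])/d[2]
def proj(p,X):
    c=R.from_euler('xyz',p['orientation']).as_matrix().T@(np.asarray(X,float)-p['eye'])
    return p['cx']+p['fx']*c[0]/-c[2], p['cy']-p['fy']*c[1]/-c[2]
def tri(obs):
    A=np.zeros((3,3));b=np.zeros(3)
    for p,u,v in obs:
        e,d=ray(p,u,v);d=d/np.linalg.norm(d);M=np.eye(3)-np.outer(d,d);A+=M;b+=M@e
    return np.linalg.solve(A,b)
E
python3 - <<'E'
from h import *
T=camera_params('top');S=camera_params('side')
it=cv2.imread('pics/a_top.png');is_=cv2.imread('pics/a_side.png')
def blob(im,lo,hi,box):
    x0,y0,x1,y1=box
    h=cv2.cvtColor(im[y0:y1,x0:x1],cv2.COLOR_BGR2HSV)
    m=cv2.inRange(h,lo,hi)
    if lo[0]==0 and hi[0]<=8: m|=cv2.inRange(h,(172,lo[1],lo[2]),(180,255,255))
    n,l,s,c=cv2.connectedComponentsWithStats(m)
    k=1+np.argmax(s[1:,4]); return c[k]+[x0,y0],s[k]+[x0,y0,0,0,0]
cols={'red':((0,120,80),(8,255,255),(245,235,295,285),(325,115,370,155)),
'blue':((100,120,60),(130,255,255),(335,205,375,245),(235,100,270,135)),
'green':((45,90,50),(90,255,255),(210,260,235,285),(380,210,410,235)),
'orange':((3,120,80),(22,255,255),(315,260,335,280),(303,140,320,155)),
'post':((0,120,80),(8,255,255),(345,165,370,190),(180,155,202,182))}
for k,(lo,hi,bt,bs) in cols.items():
    a,sa=blob(it,lo,hi,bt);b,sb=blob(is_,lo,hi,bs)
    print(k,a.round(1),sa,b.round(1),sb,tri([(T,*a),(S,*b)]).round(1))
def crop(im,b,n,f=6):
    x0,y0,x1,y1=b; cv2.imwrite(n,cv2.resize(im[y0:y1,x0:x1],None,fx=f,fy=f,interpolation=cv2.INTER_CUBIC))
crop(it,(195,160,375,285),'pics/ct.png',4.4)
crop(is_,(160,150,370,320),'pics/cs.png',3.5)
for i,(p,q) in enumerate([((335,183),(209.5,188)),((299,191),(242,214)),((262.5,199),(277,243.5)),((226.5,207),(316,274.5))]):
    print('mark',4-i,atz(T,*p,10).round(1),atz(S,*q,10).round(1),tri([(T,*p),(S,*q)]).round(1))
print('petri',atz(T,300,235,16),atz(S,292,190,16))
E
```

```text
red [268.6 257.2] [259 248  20  20 320] [347.1 135.2] [334 120  27  31 686] [435.9 267.1 157.2]
blue [357.  221.7] [348 213  19  18 265] [250.4 117.3] [240 105  22  26 505] [512.1  93.4 101.4]
green [219.4 272.3] [215 267  10  11  87] [395.1 221.4] [389 216  14  12 135] [407.5 376.2  48.4]
orange [325.6 268. ] [322 264   8   9  54] [311.  145.4] [306 142  11   8  68] [420.  150.   38.6]
post [356.8 177.2] [353 174   9   8  50] [190.3 168.6] [185 161  12  16 149] [627.1  76.9  20.6]
mark 4 [615.6 125.1  10. ] [614.9 127.7  10. ] [615.1 125.6   8.6]
mark 3 [595.4 208.   10. ] [594.4 209.5  10. ] [594.8 208.5   9.5]
mark 2 [575.3 291.6  10. ] [575.6 293.1  10. ] [575.3 291.9   8.5]
mark 1 [555.2 373.9  10. ] [554.7 375.1  10. ] [554.9 374.4   9.3]
petri [493.00212756 204.79237781  16.        ] [496.11833964 209.71346229  16.        ]
```

View pics/ct.png

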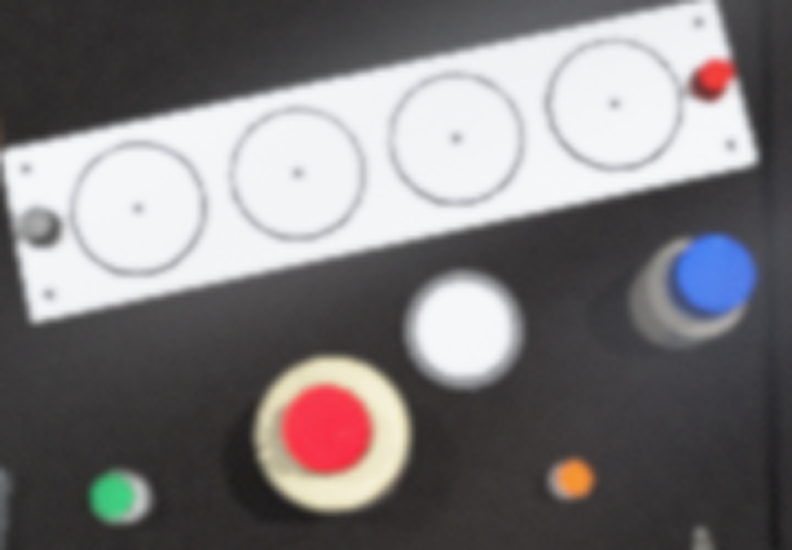

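View pics/cs.png

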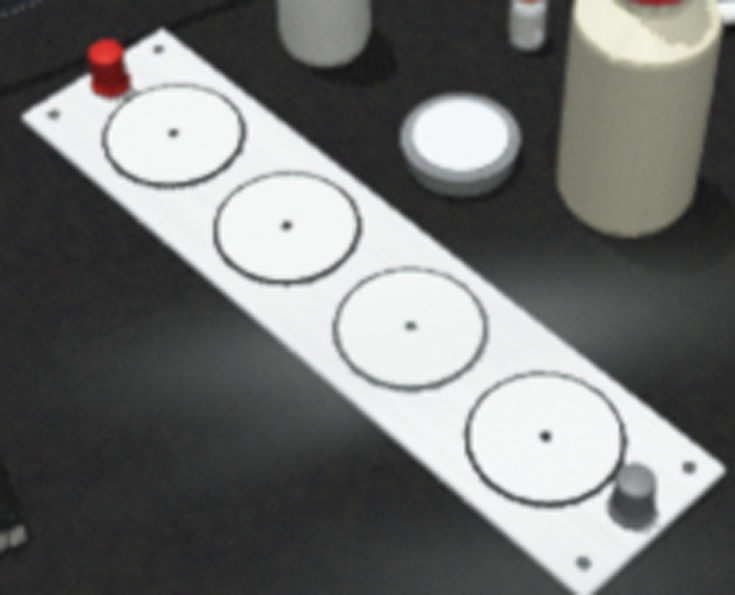

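```bash
python3 - <<'E'
from h import *
T=camera_params('top');S=camera_params('side')
for z in(0,):
  print([atz(T,*p,z).round(0) for p in((372,120),(372,330),(392,90),(410,350),(400,250))])
  print([atz(S,*p,z).round(0) for p in((40,190),(345,90),(340,60),(200,135))])
print('robot base S',atz(S,430,50,0))
# cap tops
for n,p,z in(('wash',(268.6,257.2),170),('std',(357,221.7),114),('v2',(219.4,272.3),47),('v4',(325.6,268),39)): print(n,atz(T,*p,z).round(1))
for n,p,z in(('wash',(347.1,135.2),158),('std',(250.4,117.3),104),('v2',(395.1,221.4),45),('v4',(311,145.4),37)): print(n,atz(S,*p,z).round(1))
s=ctrl.read_state();M=R.from_euler('xyz',s['tool_rot']).as_matrix();print(M.round(3))
E
```

```text
[array([775.,  35.,   0.]), array([289.,  45.,   0.]), array([852., -15.,   0.]), array([249., -37.,   0.]), array([465., -22.,   0.])]
[array([870., -28.,   0.]), array([236.,   5.,   0.]), array([181., -93.,   0.]), array([565., -19.,   0.])]
robot base S [-25.52215194 -21.74973228   0.        ]
wash [434.8 267.1 170. ]
std [511.1  95.  114. ]
v2 [406.6 377.1  47. ]
v4 [420.2 149.8  39. ]
wash [437.2 267.3 158. ]
std [512.9  97.1 104. ]
v2 [406.1 373.6  45. ]
v4 [418.7 149.1  37. ]
[[-0.001 -0.912  0.409]
 [-0.001  0.409  0.912]
 [-1.    -0.    -0.002]]
```

```bash
cat >> h.py <<'E'
def delta(x,y,z,yaw=13.6):
    s=ctrl.read_state();M=R.from_euler('xyz',s['tool_rot']).as_matrix()
    c,t=np.cos(np.radians(yaw)),np.sin(np.radians(yaw))
    zt=np.array([c,t,0]);xt=np.array([0,0,-1.]);G=np.stack([xt,np.cross(zt,xt),zt],1)
    print('t',round(s['clock'],2),'pos',s['eef_pos'].round(1),'w',round(s['width'],1),'F',s['force'].round(1))
    print('shift now',(M.T@(np.array([x,y,z])-s['eef_pos'])).round(1),'shift if aligned',(G.T@(np.array([x,y,z])-s['eef_pos'])).round(1),'turn',R.from_matrix(M.T@G).as_rotvec().round(3))
E
python3 -m handwheel '0.2 0 0 0 0.13 0 0;0.2 0 0 0 0.13 0 0;0.2 0 0 0 0.13 0 0;0.2 0 0 0 0.13 0 0;0.2 0 0 0 0.13 0 0;0.2 0 0 0 0.13 0 0;0.2 0 0 0 0.13 0 0;0.2 0 0 0 0 0 0'
python3 -c "
from h import *
delta(407,375.5,160)"
```

```text
clock: 0.95
eef_pos: [264.8, 590.7, 235.3]
tool_rot: [-2.248, 1.563, -2.046]
force: [-0.4, -0.1, 0.0]
width: 51.2
t 0.95 pos [264.8 590.7 235.3] w 51.2 F [-0.4 -0.1  0. ]
shift now [  76.3 -238.9   96.4] shift if aligned [  75.3 -242.6   87.6] turn [-0.035 -0.005  0.006]
```

```bash

python3 -m handwheel '0.2 8 -38 15 -0.035 0 0;0.2 10 -38 15 0 0 0;0.2 12 -38 15 0 0 0;0.2 12 -38 15 0 0 0;0.2 12 -38 15 0 0 0;0.2 10 -30 7 0 0 0;0.2 5 -15 5 0 0 0;0.2 0 0 0 0 0 0'
python3 - <<'E'
from h import *
delta(407,375.5,160)
W=camera_params('wrist');cv2.imwrite('pics/b_w.png',get_image('wrist'));cv2.imwrite('pics/b_s.png',get_image('side'))
print(W['eye'],W['orientation'],proj(W,(406.5,375.5,48)),proj(W,(406.5,375.5,0)))
E
```

```text
clock: 1.75
eef_pos: [408.5, 378.2, 162.8]
tool_rot: [-2.571, 1.564, -2.299]
force: [-0.5, 0.9, 0.0]
width: 51.5
t 1.75 pos [408.5 378.2 162.8] w 51.5 F [-0.5  0.9  0. ]
shift now [ 2.8 -2.2 -2.1] shift if aligned [ 2.8 -2.2 -2.1] turn [ 0.036 -0.006  0.004]
[390.23046782 447.00883979 297.15345643] [-0.28412548  0.0060354   0.27279835] (np.float64(281.93777503787135), np.float64(210.3380725031492)) (np.float64(282.6457158068823), np.float64(195.84630417196624))
```

View pics/b_w.png

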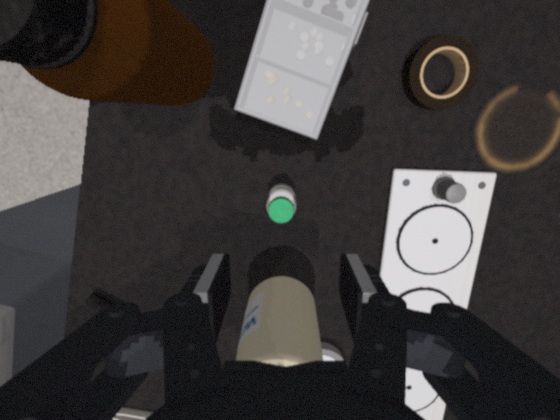

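View pics/b_s.png

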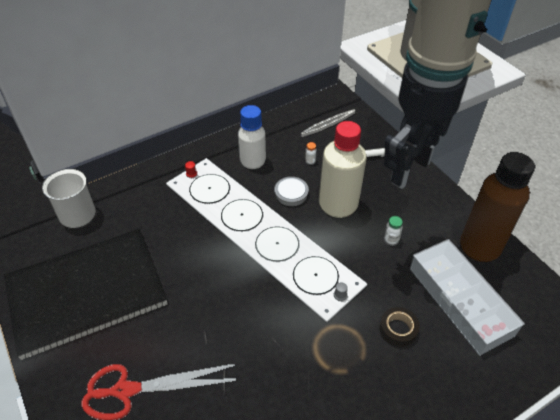

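The wrist view shows the green cap at (281,210), against (282,210) predicted, so the position is confirmed. The side view shows the visible fingertip at about (402,185). I'll check tip height from that.

```bash
python3 - <<'E'
from h import *
S=camera_params('side')
for dz in(-20,-8,0,10):
  for s in(28,-28): print(dz,s,np.round(proj(S,(408.5+s*.97,378.2+s*.23,162.8+dz)),1))
im=cv2.imread('pics/b_s.png')[110:240,350:470];cv2.imwrite('pics/b_sc.png',cv2.resize(im,None,fx=4.5,fy=4.5))
delta(407,375.8,22)
E
```

```text
-20 28 [395.  190.3]
-20 -28 [418.5 171.1]
-8 28 [396.5 184.4]
-8 -28 [420.2 165.2]
0 28 [397.4 180.4]
0 -28 [421.3 161.2]
10 28 [398.6 175.3]
10 -28 [422.7 156.1]
t 1.85 pos [406.9 381.5 163.4] w 51.5 F [-0.4  1.   1. ]
shift now [141.4  -5.3  -0.7] shift if aligned [141.4  -5.5  -1.3] turn [ 0.039 -0.005  0.001]
```

View pics/b_sc.png

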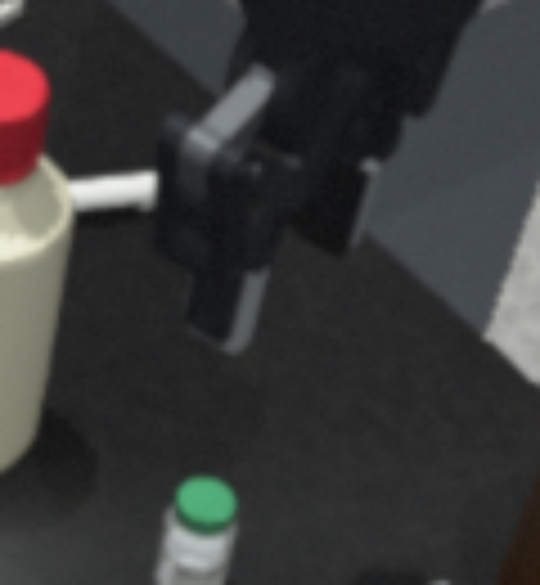

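```bash

python3 -m handwheel '0.2 25 -5 -1 0.04 0 0;0.2 30 0 0 0 0 0;0.2 30 0 0 0 0 0;0.2 25 0 0 0 0 0;0.2 0 0 0 0 0 0;0.2 0 0 0 0 0 0'
python3 -c "
from h import *
delta(407,375.8,22)"
```

```text
clock: 2.45
eef_pos: [402.3, 392.0, 53.7]
tool_rot: [1.501, 1.559, 1.758]
force: [-0.1, -0.6, 0.2]
width: 51.0
t 2.45 pos [402.3 392.   53.7] w 51.0 F [-0.1 -0.6  0.2]
shift now [ 31.5 -17.2   0.4] shift if aligned [ 31.7 -16.8   0.8] turn [ 0.02   0.001 -0.012]
```

```bash

python3 -m handwheel '0.2 -4 -8 0 0.02 0 0;0.2 0 -6 0 0 0 0;0.2 0 0 0 0 0 0;0.2 0 0 0 0 0 0'
python3 -c "
from h import *
delta(407,375.8,22)"
```

```text
clock: 2.85
eef_pos: [407.3, 380.3, 62.4]
tool_rot: [1.181, 1.553, 1.42]
force: [0.1, 0.2, -0.5]
width: 51.1
t 2.85 pos [407.3 380.3  62.4] w 51.1 F [ 0.1  0.2 -0.5]
shift now [40.3 -5.  -1.6] shift if aligned [40.4 -4.3 -1.3] turn [ 0.001  0.007 -0.016]
```

```bash

for i in 1 2 3; do python3 -m handwheel '0.2 0 0 0 0 0 0'|sed -n 2,3p; done; python3 -m handwheel '0.2 0 -4 0 0 0 0'|sed -n 2,3p; for i in 1 2 ; do python3 -m handwheel '0.2 0 0 0 0 0 0'|sed -n 2,3p; done
```

```text
eef_pos: [407.7, 380.4, 63.0]
tool_rot: [1.145, 1.552, 1.384]
eef_pos: [407.9, 380.5, 63.3]
tool_rot: [1.131, 1.552, 1.369]
eef_pos: [407.9, 380.6, 63.4]
tool_rot: [1.127, 1.552, 1.366]
eef_pos: [408.7, 377.3, 63.3]
tool_rot: [1.132, 1.551, 1.371]
eef_pos: [408.8, 376.4, 63.2]
tool_rot: [1.133, 1.552, 1.371]
eef_pos: [408.8, 376.4, 63.1]
tool_rot: [1.141, 1.552, 1.379]
```

```bash

python3 -c "
from h import *
delta(407,375.8,22)"
python3 -m handwheel '0.2 6 0 -2 0 0.007 -0.016;0.2 10 -1 0 0 0 0;0.2 10 0 0 0 0 0;0.2 6 0 0 0 0 0;0.2 3 0 0 0 0 0;0.2 0 0 0 0 0 0;0.2 0 0 0 0 0 0'
python3 -c "
from h import *
delta(407,375.8,22)"
```

```text
t 3.45 pos [408.8 376.4  63.1] w 51.2 F [-0.2 -0.2 -0.1]
shift now [41.1 -0.8 -2.2] shift if aligned [41.1 -0.1 -1.9] turn [ 0.001  0.008 -0.017]
clock: 4.15
eef_pos: [406.1, 374.5, 23.4]
tool_rot: [-2.506, 1.568, -2.267]
force: [0.4, 0.4, -0.3]
width: 51.2
t 4.15 pos [406.1 374.5  23.4] w 51.2 F [ 0.4  0.4 -0.3]
shift now [1.4 1.  1.2] shift if aligned [1.4 1.  1.2] turn [ 0.002 -0.002  0.002]
```

```bash

python3 -m handwheel '-1 0 1 0 0 0 0;-1 0 0 0 0 0 0;-1 0 0 0 0 0 0;-1 0 0 0 0 0 0;-1 0 0 0 0 0 0;-1 0 0 0 0 0 0'
python3 - <<'E'
from h import *
delta(575.3,292,32)
cv2.imwrite('pics/c_s.png',get_image('side')[150:290,330:460])
E
```

```text
clock: 4.75
eef_pos: [406.6, 376.2, 24.7]
tool_rot: [-1.512, 1.571, -1.273]
force: [-0.5, 0.5, -0.7]
width: 22.6
t 4.75 pos [406.6 376.2  24.7] w 22.6 F [-0.5  0.5 -0.7]
shift now [  -7.3 -121.7  144. ] shift if aligned [  -7.3 -121.5  144.2] turn [0.002 0.    0.   ]
```

View pics/c_s.png

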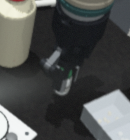

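```bash

python3 -m handwheel '-1 -8 0 0 0 0 0;-1 -15 0 0 0 0 0;-1 -15 0 0 0 0 0;-1 -12 0 0 0 0 0;-1 -6 0 0 0 0 0;-1 0 0 0 0 0 0;-1 0 0 0 0 0 0'
python3 - <<'E'
from h import *
delta(575.3,292,32)
cv2.imwrite('pics/d_s.png',cv2.resize(get_image('side')[130:270,330:470],None,fx=4,fy=4))
cv2.imwrite('pics/d_w.png',get_image('wrist'))
E
```

```text
clock: 5.5
eef_pos: [406.4, 375.9, 84.4]
tool_rot: [-2.329, 1.57, -2.09]
force: [-0.4, 0.6, -1.0]
width: 22.8
t 5.5 pos [406.4 375.9  84.4] w 22.8 F [-0.4  0.6 -1. ]
shift now [  52.4 -121.5  144.3] shift if aligned [  52.4 -121.3  144.4] turn [ 0.001 -0.     0.   ]
```

View pics/d_s.png

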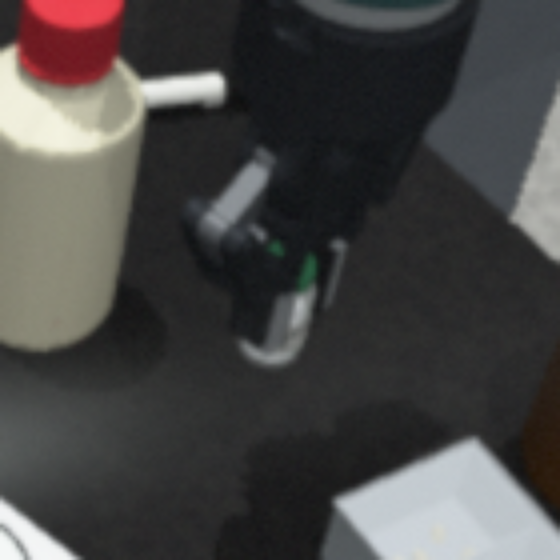

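View pics/d_w.png

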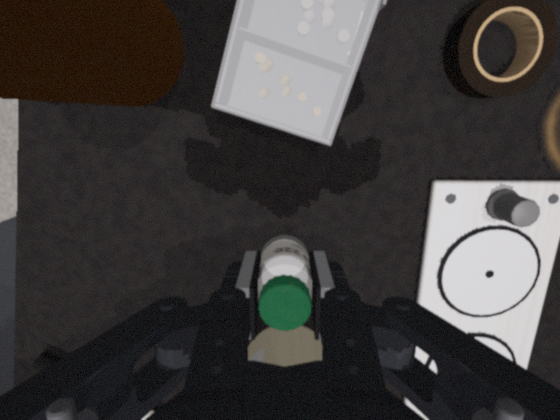

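```bash

python3 -c "
from h import *
W=camera_params('wrist');print(atz(W,285,302,107.7).round(1))"
python3 -m handwheel '-1 0 -8 10 0 0 0;-1 2 -16 20 0 0 0;-1 2 -22 26 0 0 0;-1 3 -22 26 0 0 0;-1 3 -20 24 0 0 0;-1 2 -14 16 0 0 0;-1 2 -8 10 0 0 0;-1 0 -3 4 0 0 0;-1 0 0 0 0 0 0;-1 0 0 0 0 0 0'
python3 - <<'E'
from h import *
delta(575.3,292,36)
E
```

```text
[406.1 377.7 107.7]
clock: 6.6
eef_pos: [573.0, 289.7, 63.7]
tool_rot: [-2.519, 1.561, -2.28]
force: [-0.6, 0.2, -0.2]
width: 22.4
t 6.6 pos [573.  289.7  63.7] w 22.4 F [-0.6  0.2 -0.2]
shift now [27.7  1.8  3. ] shift if aligned [27.7  1.6  2.8] turn [ 0.001 -0.008  0.006]
```

```bash

python3 -m handwheel '-1 4 1 1.5 0 -0.008 0.006;-1 7 1 1 0 0 0;-1 6 0 0 0 0 0;-1 4 0 0 0 0 0;-1 2 0 0 0 0 0;-1 0 0 0 0 0 0;-1 0 0 0 0 0 0'
python3 - <<'E'
from h import *
delta(575.3,291.3,36)
cv2.imwrite('pics/e_w.png',get_image('wrist'))
E
```

```text
clock: 7.3
eef_pos: [570.7, 296.6, 38.3]
tool_rot: [2.187, 1.567, 2.433]
force: [0.2, -0.1, 0.1]
width: 22.6
t 7.3 pos [570.7 296.6  38.3] w 22.6 F [ 0.2 -0.1  0.1]
shift now [ 2.3 -6.3  3.2] shift if aligned [ 2.3 -6.3  3.2] turn [ 0.008 -0.002 -0.003]
```

View pics/e_w.png

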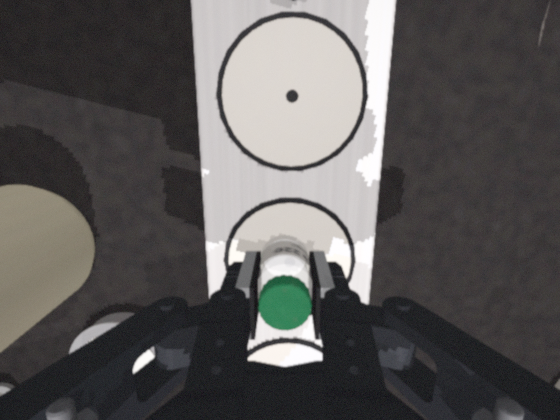

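```bash

python3 -m handwheel '-1 0 -3 1.5 0.008 0 0;-1 0 -3 1.5 0 0 0;-1 0 0 0 0 0 0;-1 0 0 0 0 0 0'
python3 - <<'E'
from h import *
delta(575.3,291.3,36)
W=camera_params('wrist');im=get_image('wrist');cv2.imwrite('pics/e2_w.png',im)
g=cv2.cvtColor(im,cv2.COLOR_BGR2GRAY)[60:140,250:340];g=cv2.GaussianBlur(g,(3,3),0)
y,x=np.unravel_index(g[20:55,20:60].argmin(),(35,40));u,v=x+270,y+80
print(u,v,atz(W,u,v,10))
E
```

```text
clock: 7.75
eef_pos: [576.3, 290.7, 39.1]
tool_rot: [1.792, 1.568, 2.028]
force: [0.8, -0.4, -0.7]
width: 22.3
t 7.75 pos [576.3 290.7  39.1] w 22.3 F [ 0.8 -0.4 -0.7]
shift now [ 3.1  0.8 -0.8] shift if aligned [ 3.1  0.8 -0.8] turn [-0.002 -0.001 -0.003]
280 82 [554.27197021 373.72704608  10.        ]
```

View pics/e2_w.png

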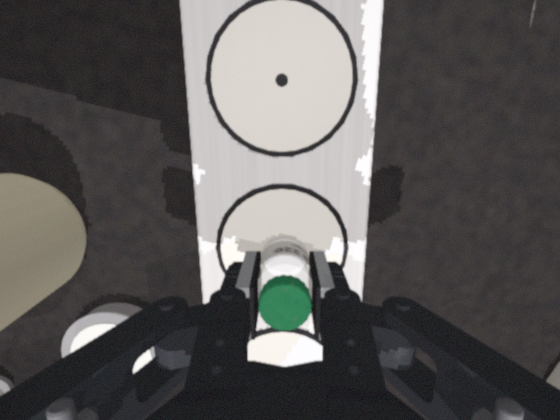

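```bash

python3 -m handwheel '-1 2 0.5 -0.8 0 0 0;-1 1.5 0 0 0 0 0;-1 0 0 0 0 0 0;-1 0 0 0 0 0 0'
python3 - <<'E'
from h import *
delta(575.3,291.3,35.5)
E
```

```text
clock: 8.2
eef_pos: [575.2, 291.2, 35.3]
tool_rot: [1.802, 1.568, 2.038]
force: [0.4, -0.4, 0.0]
width: 22.8
t 8.2 pos [575.2 291.2  35.3] w 22.8 F [ 0.4 -0.4  0. ]
shift now [-0.2  0.1  0.2] shift if aligned [-0.2  0.1  0.2] turn [-0.001 -0.001 -0.003]
```

```bash

python3 -m handwheel '-1 0.6 0 0 0 0 0;-1 0 0 0 0 0 0;-0.2 0 0 0 0 0 0;0 0 0 0 0 0 0;0.1 0 0 0 0 0 0;0.1 0 0 0 0 0 0'
python3 -m handwheel '0.1 -6 0 0 0 0 0;0.1 -12 0 0 0 0 0;0.1 -16 0 0 0 0 0;0.1 -20 0 0 0 0 0;0.1 -20 0 0 0 0 0;0.1 -10 0 0 0 0 0;0.1 0 0 0 0 0 0'
python3 - <<'E'
from h import *
delta(511.5,96,200)
delta(419.5,149.5,160)
W=camera_params('wrist');im=get_image('wrist');cv2.imwrite('pics/f_w.png',im);print(proj(W,(575.3,292,58)),W)
E
```

```text
clock: 8.8
eef_pos: [575.2, 291.4, 34.7]
tool_rot: [1.73, 1.567, 1.967]
force: [0.5, -0.1, 0.9]
width: 46.8
clock: 9.5
eef_pos: [576.6, 291.5, 128.2]
tool_rot: [0.855, 1.565, 1.091]
force: [-0.4, -0.3, -0.3]
width: 47.1
t 9.5 pos [576.6 291.5 128.2] w 47.1 F [-0.4 -0.3 -0.3]
shift now [ -72.9 -174.5 -108.7] shift if aligned [ -71.8 -174.7 -109.3] turn [-0.001  0.004 -0.004]
t 9.5 pos [576.6 291.5 128.2] w 47.1 F [-0.4 -0.3 -0.3]
shift now [ -32.9 -101.2 -185.8] shift if aligned [ -31.8 -101.  -186.1] turn [-0.001  0.004 -0.004]
(np.float64(282.2412933822975), np.float64(226.07285850660935)) {'fx': 327.3463759990596, 'fy': 327.3463759990596, 'cx': 284.57802047898645, 'cy': 209.75299671851545, 'eye': array([559.86531829, 359.5665743 , 263.15384744]), 'orientation': array([-0.27596531, -0.003724  ,  0.23583525])}
```

View pics/f_w.png

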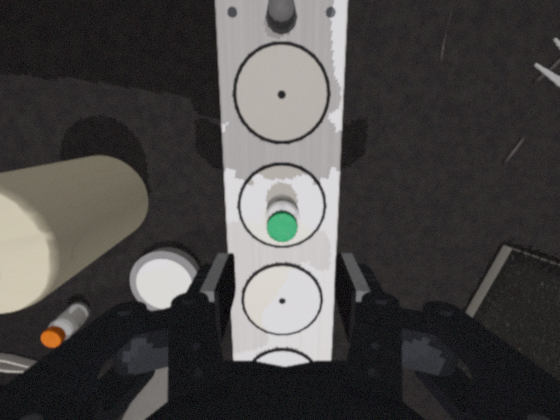

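```bash

python3 -m handwheel '0.1 -6 -10 0 0 0.004 -0.004;0.1 -8 -20 0 0 0 0;0.1 -8 -26 -8 0 0 0;0.1 -4 -24 -20 0 0 0;0.1 0 -14 -30 0 0 0;0.1 0 -5 -32 0 0 0;0.1 0 0 -32 0 0 0;0.1 0 0 -26 0 0 0;0.1 0 0 -16 0 0 0;0.1 0 0 -8 0 0 0'
python3 -m handwheel '0.1 0 0 -4 0 0 0;0.1 0 0 0 0 0 0;0.1 0 0 0 0 0 0'
python3 - <<'E'
from h import *
delta(419.5,149.5,100)
W=camera_params('wrist');im=get_image('wrist');cv2.imwrite('pics/g_w.png',im);print(proj(W,(419.5,149.5,40)))
h=cv2.cvtColor(im,cv2.COLOR_BGR2HSV);m=cv2.inRange(h,(5,150,100),(22,255,255))
n,l,s,c=cv2.connectedComponentsWithStats(m);print([(s[i],c[i].round(1),atz(W,*c[i],39).round(1)) for i in range(1,n) if s[i][4]>60])
E
```

```text
clock: 10.55
eef_pos: [427.8, 130.9, 153.4]
tool_rot: [-2.281, 1.557, -2.061]
force: [0.1, -0.2, 0.1]
width: 46.8
clock: 10.85
eef_pos: [424.9, 127.9, 153.7]
tool_rot: [-2.185, 1.557, -1.967]
force: [-0.2, 0.9, -0.1]
width: 47.1
t 10.85 pos [424.9 127.9 153.7] w 47.1 F [-0.2  0.9 -0.1]
shift now [53.5 22.9 -0.2] shift if aligned [53.7 22.3 -0.1] turn [-0.02  -0.008  0.011]
(np.float64(284.8967211443276), np.float64(179.4525092424174))
[(array([275, 168,  20,  20, 321], dtype=int32), array([284.5, 177.9]), array([419. , 150.4,  39. ]))]
```

View pics/g_w.png

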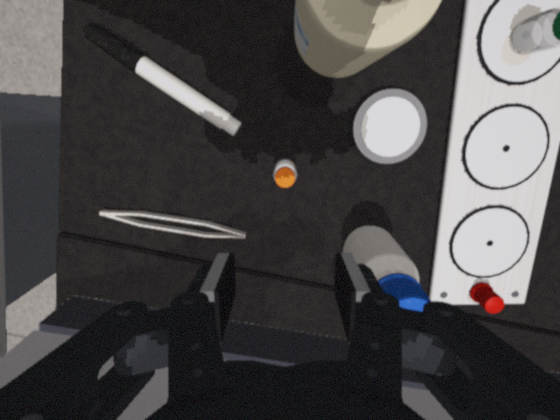

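```bash

python3 -m handwheel '0 5 8 0 -0.02 -0.008 0.011;0 12 10 0 0 0 0;0 18 4 0 0 0 0;0 18 0 0 0 0 0;0 12 0 0 0 0 0;0 6 0 0 0 0 0;0 0 0 0 0 0 0;0 0 0 0 0 0 0'
python3 -c "
from h import *
delta(419.2,150,18)"
```

```text
clock: 11.7
eef_pos: [423.5, 155.7, 78.2]
tool_rot: [0.632, 1.562, 0.879]
force: [0.3, 0.3, 0.0]
width: 42.6
t 11.7 pos [423.5 155.7  78.2] w 42.6 F [0.3 0.3 0. ]
shift now [60.1 -4.8 -6. ] shift if aligned [60.2 -4.5 -5.5] turn [ 0.01   0.007 -0.005]
```

```bash

python3 -m handwheel '0 3 -2 -3 0.01 0.007 -0.005;0 6 -2 -3 0 0 0;0 8 0 0 0 0 0;0 6 0 0 0 0 0;0 3 0 0 0 0 0;0 0 0 0 0 0 0;0 0 0 0 0 0 0'
python3 -c "
from h import *
delta(419.2,150,18)"
```

```text
clock: 12.4
eef_pos: [419.2, 150.0, 50.7]
tool_rot: [-0.089, 1.569, 0.147]
force: [-0.3, 0.8, -0.6]
width: 43.0
t 12.4 pos [419.2 150.   50.7] w 43.0 F [-0.3  0.8 -0.6]
shift now [32.7 -0.  -0.1] shift if aligned [32.7 -0.  -0. ] turn [-0.002  0.002  0.   ]
```

```bash

python3 -m handwheel '0 4 0 0 0 0 0;0 7 0 0 0 0 0;0 8 0 0 0 0 0;0 6 0 0 0 0 0;0 4 0 0 0 0 0;0 2 0 0 0 0 0;0 0 0 0 0 0 0;0 0 0 0 0 0 0'
python3 -c "
from h import *
delta(419.2,150,18)"
```

```text
clock: 13.2
eef_pos: [420.7, 150.6, 19.2]
tool_rot: [-0.046, 1.565, 0.191]
force: [0.6, 0.2, -0.5]
width: 42.5
t 13.2 pos [420.7 150.6  19.2] w 42.5 F [ 0.6  0.2 -0.5]
shift now [ 1.2 -0.2 -1.6] shift if aligned [ 1.2 -0.2 -1.6] turn [-0.001  0.005  0.   ]
```

```bash

python3 -m handwheel '-0.3 0.5 0 -1.4 0 0.005 0;-1 0 0 0 0 0 0;-1 0 0 0 0 0 0;-1 0 0 0 0 0 0;-1 0 0 0 0 0 0;-1 0 0 0 0 0 0;-1 0 0 0 0 0 0'
python3 -c "
from h import *
delta(554.9,374.3,32)"
python3 -m handwheel '-1 -6 0 0 0 0 0;-1 -14 0 0 0 0 0;-1 -22 0 0 0 0 0;-1 -26 0 0 0 0 0;-1 -26 0 0 0 0 0;-1 -24 0 0 0 0 0;-1 -12 0 0 0 0 0;-1 -5 0 0 0 0 0;-1 0 0 0 0 0 0'
python3 - <<'E'
from h import *
delta(554.9,374.3,32)
cv2.imwrite('pics/h_w.png',get_image('wrist'))
E
```

```text
clock: 13.9
eef_pos: [419.7, 150.3, 19.4]
tool_rot: [0.281, 1.569, 0.518]
force: [0.4, 0.2, -0.4]
width: 16.8
t 13.9 pos [419.7 150.3  19.4] w 16.8 F [ 0.4  0.2 -0.4]
shift now [-12.2 186.1 183.9] shift if aligned [-12.6 185.9 184.1] turn [-0.001  0.001 -0.   ]
clock: 14.8
eef_pos: [417.9, 149.7, 161.7]
tool_rot: [2.411, 1.569, 2.645]
force: [-0.5, -0.4, 0.5]
width: 16.5
t 14.8 pos [417.9 149.7 161.7] w 16.5 F [-0.5 -0.4  0.5]
shift now [129.7 186.5 185.6] shift if aligned [129.7 186.1 186. ] turn [-0.003 -0.002 -0.002]
```

View pics/h_w.png

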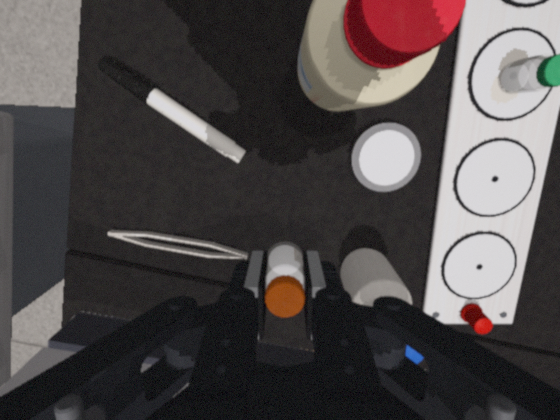

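```bash

python3 -m handwheel '-1 0 0 12 0 0 0;-1 0 0 24 0 0 0;-1 0 0 32 0 0 0;-1 0 0 34 0 0 0;-1 0 8 34 0 0 0;-1 0 18 26 0 0 0;-1 0 30 14 0 0 0;-1 0 34 6 0 0 0;-1 4 34 2 0 0 0;-1 8 28 0 0 0 0'
python3 -m handwheel '-1 10 18 0 0 0 0;-1 10 8 0 0 0 0;-1 6 4 0 0 0 0;-1 3 0 0 0 0 0;-1 0 0 0 0 0 0'
python3 - <<'E'
from h import *
delta(554.9,374.3,60)
E
```

```text
clock: 15.85
eef_pos: [573.7, 339.4, 137.1]
tool_rot: [-2.82, 1.558, -2.598]
force: [0.6, 0.3, -0.5]
width: 16.6
clock: 16.35
eef_pos: [564.8, 370.6, 99.8]
tool_rot: [-2.823, 1.55, -2.598]
force: [0.6, -0.2, -0.2]
width: 16.6
t 16.35 pos [564.8 370.6  99.8] w 16.6 F [ 0.6 -0.2 -0.2]
shift now [39.9  6.1 -8. ] shift if aligned [39.8  5.9 -8.7] turn [-0.013 -0.02   0.006]
```

```bash

python3 -m handwheel '-1 4 2 -3 -0.013 -0.02 0.006;-1 8 2 -3 0 0 0;-1 10 1 -2 0 0 0;-1 8 0 0 0 0 0;-1 5 0 0 0 0 0;-1 2 0 0 0 0 0;-1 0 0 0 0 0 0;-1 0 0 0 0 0 0'
python3 - <<'E'
from h import *
delta(554.9,374.3,30)
W=camera_params('wrist');im=get_image('wrist');cv2.imwrite('pics/i_w.png',im)
E
```

```text
clock: 17.15
eef_pos: [559.5, 367.9, 61.8]
tool_rot: [-0.774, 1.567, -0.545]
force: [0.3, 0.8, -0.1]
width: 16.6
t 17.15 pos [559.5 367.9  61.8] w 16.6 F [ 0.3  0.8 -0.1]
shift now [31.8  7.4 -3.1] shift if aligned [31.8  7.3 -3. ] turn [-0.008  0.003  0.003]
```

View pics/i_w.png

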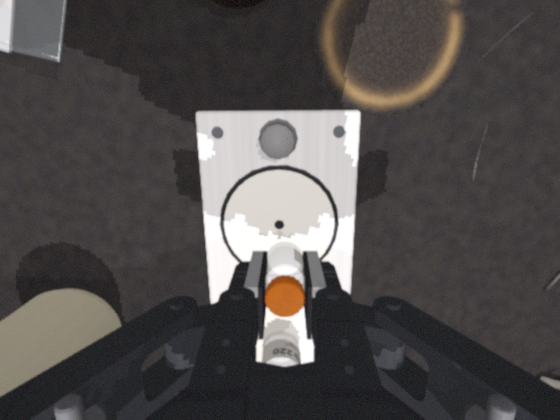

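```bash

python3 - <<'E'
from h import *
W=camera_params('wrist');print(atz(W,279,225,10).round(1),atz(W,285,296.5,82).round(1),ctrl.read_state()['eef_pos'])
E
python3 -m handwheel '-1 3 3 -1.5 -0.008 0 0;-1 6 2 -1 0 0 0;-1 6 1 0 0 0 0;-1 5 0 0 0 0 0;-1 3 0 0 0 0 0;-1 0 0 0 0 0 0;-1 0 0 0 0 0 0'
python3 - <<'E'
from h import *
delta(554.9,374,30)
E
```

```text
[554.9 374.3  10. ] [559.2 370.1  82. ] [559.56126919 367.84966989  61.90269104]
clock: 17.9
eef_pos: [555.4, 374.2, 37.0]
tool_rot: [-0.653, 1.566, -0.414]
force: [0.4, 1.1, -0.5]
width: 16.5
t 17.9 pos [555.4 374.2  37. ] w 16.5 F [ 0.4  1.1 -0.5]
shift now [ 7.  -0.  -0.5] shift if aligned [ 7.  -0.1 -0.5] turn [0.002 0.003 0.003]
```

```bash

python3 -m handwheel '-1 3 0 -0.5 0 0.003 0;-1 3 0 0 0 0 0;-1 1 0 0 0 0 0;-1 0 0 0 0 0 0;-1 0 0 0 0 0 0'
python3 - <<'E'
from h import *
delta(554.9,374.2,29.5)
E
```

```text
clock: 18.4
eef_pos: [555.4, 373.9, 29.8]
tool_rot: [-1.195, 1.568, -0.956]
force: [-0.4, 0.8, -0.1]
width: 16.2
t 18.4 pos [555.4 373.9  29.8] w 16.2 F [-0.4  0.8 -0.1]
shift now [ 0.3  0.4 -0.4] shift if aligned [ 0.3  0.4 -0.4] turn [0.001 0.001 0.003]
```

```bash

python3 -m handwheel '-1 0.3 0 0 0 0 0;-0.4 0 0 0 0 0 0;-0.2 0 0 0 0 0 0;0 0 0 0 0 0 0;0 0 0 0 0 0 0'
python3 -m handwheel '0 -6 0 0 0 0 0;0 -12 0 0 0 0 0;0 -20 0 0 0 0 0;0.3 -26 0 0 0 0 0;0.3 -28 0 0 0 0 0;0.3 -22 0 0 0 0 0;0.3 -12 0 0 0 0 0;0.3 -5 0 0 0 0 0;0.3 0 0 0 0 0 0'
python3 - <<'E'
from h import *
delta(511.5,96,180)
W=camera_params('wrist');im=get_image('wrist');cv2.imwrite('pics/j_w.png',im);print(proj(W,(554.9,374.3,50)))
cv2.imwrite('pics/j_s.png',get_image('side'))
E
```

```text
clock: 18.9
eef_pos: [555.7, 374.0, 30.0]
tool_rot: [-0.902, 1.568, -0.663]
force: [0.2, 0.1, 1.1]
width: 42.8
clock: 19.8
eef_pos: [556.0, 373.8, 171.6]
tool_rot: [-0.367, 1.566, -0.13]
force: [0.6, -0.5, 0.1]
width: 55.8
t 19.8 pos [556.  373.8 171.6] w 55.8 F [ 0.6 -0.5  0.1]
shift now [  -8.4 -259.6 -108.5] shift if aligned [  -8.4 -259.6 -108.6] turn [-0.     0.004  0.002]
(np.float64(282.6589923618648), np.float64(204.99602374934642))
```

View pics/j_w.png

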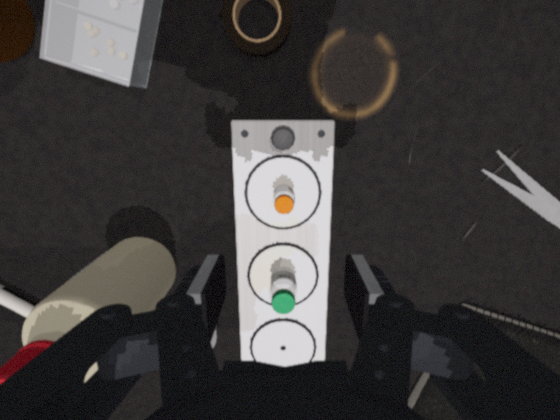

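View pics/j_s.png

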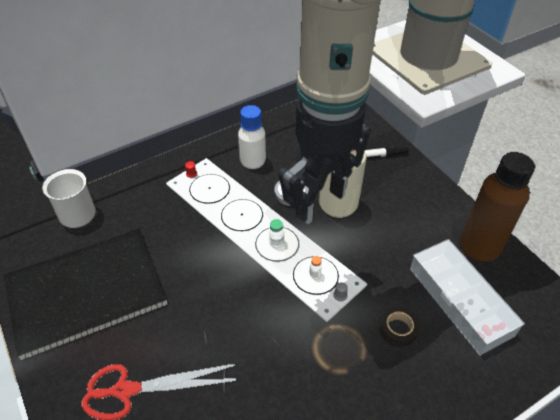

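```bash

python3 -m handwheel '0.4 -2 -12 0 0 0.004 0;0.4 -2 -24 0 0 0 0;0.4 -2 -34 0 0 0 0;0.4 -2 -38 0 0 0 0;0.4 0 -38 -4 0 0 0;0.4 0 -34 -12 0 0 0;0.4 0 -26 -20 0 0 0;0.4 0 -18 -24 0 0 0;0.4 0 -10 -20 0 0 0;0.4 0 -5 -12 0 0 0'
python3 -m handwheel '0.4 0 0 -6 0 0 0;0.4 0 0 0 0 0 0;0.4 0 0 0 0 0 0'
python3 - <<'E'
from h import *
delta(511.5,96,150)
W=camera_params('wrist');im=get_image('wrist');cv2.imwrite('pics/k_w.png',im);print(proj(W,(511.5,96,115)))
h=cv2.cvtColor(im,cv2.COLOR_BGR2HSV);m=cv2.inRange(h,(100,120,60),(130,255,255))
n,l,s,c=cv2.connectedComponentsWithStats(m);print([(s[i],c[i].round(1),atz(W,*c[i],114).round(1)) for i in range(1,n) if s[i][4]>60])
E
```

```text
clock: 20.9
eef_pos: [517.4, 99.9, 170.9]
tool_rot: [-2.583, 1.548, -2.349]
force: [-0.1, 1.1, 0.3]
width: 59.8
clock: 21.2
eef_pos: [509.3, 95.5, 170.1]
tool_rot: [-2.648, 1.545, -2.418]
force: [0.4, 0.2, -0.1]
width: 59.9
t 21.2 pos [509.3  95.5 170.1] w 59.9 F [ 0.4  0.2 -0.1]
shift now [20.   0.2  2.7] shift if aligned [20.1 -0.   2.3] turn [-0.007 -0.023  0.012]
(np.float64(290.16546769418767), np.float64(233.8348633010444))
[(array([ 259,  196,   58,   66, 2975], dtype=int32), array([288., 229.]), array([509.6,  98.4, 114. ]))]
```

View pics/k_w.png

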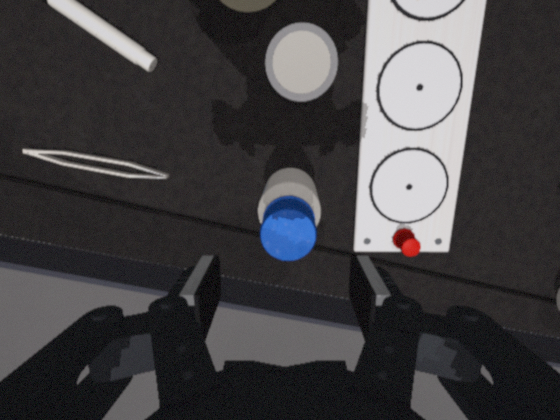

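```bash

python3 -m handwheel '0.4 3 0 1 -0.007 -0.023 0.012;0.4 7 0 0 0 0 0;0.4 10 0 0 0 0 0;0.4 10 0 0 0 0 0;0.4 6 0 0 0 0 0;0.4 3 0 0 0 0 0;0.4 0 0 0 0 0 0;0.4 0 0 0 0 0 0'
python3 -c "
from h import *
delta(510.5,96.2,102)"
```

```text
clock: 22.05
eef_pos: [512.4, 98.7, 126.0]
tool_rot: [-2.194, 1.569, -1.951]
force: [-0.3, 0.5, 0.1]
width: 60.0
t 22.05 pos [512.4  98.7 126. ] w 60.0 F [-0.3  0.5  0.1]
shift now [24.  -1.9 -2.4] shift if aligned [24.  -2.  -2.4] turn [ 0.006 -0.001  0.001]
```

```bash

python3 -m handwheel '0.4 3 -1 -1 0.006 0 0;0.4 6 -1 -1 0 0 0;0.4 7 0 0 0 0 0;0.4 5 0 0 0 0 0;0.4 2 0 0 0 0 0;0.4 0 0 0 0 0 0;0.4 0 0 0 0 0 0'
python3 -c "
from h import *
delta(510.5,96.2,102)"
```

```text
clock: 22.75
eef_pos: [511.2, 95.9, 101.5]
tool_rot: [-1.581, 1.569, -1.344]
force: [0.3, -0.3, 0.2]
width: 59.6
t 22.75 pos [511.2  95.9 101.5] w 59.6 F [ 0.3 -0.3  0.2]
shift now [-0.5  0.4 -0.6] shift if aligned [-0.5  0.4 -0.6] turn [-0.001 -0.     0.001]
```

```bash

python3 -m handwheel '0 0 0 -0.5 0 0 0;-0.3 0 0 0 0 0 0;-1 0 0 0 0 0 0;-1 0 0 0 0 0 0;-1 0 0 0 0 0 0;-1 0 0 0 0 0 0'
python3 -c "
from h import *
delta(595,208.5,112)"
python3 -m handwheel '-1 -4 0 0 0 0 0;-1 -8 0 0 0 0 0;-1 -10 0 0 0 0 0;-1 -6 0 0 0 0 0;-1 -3 0 0 0 0 0;-1 0 0 0 0 0 0;-1 0 0 0 0 0 0'
python3 - <<'E'
from h import *
delta(595,208.5,112)
W=camera_params('wrist');im=get_image('wrist');cv2.imwrite('pics/l_w.png',im)
cv2.imwrite('pics/l_s.png',get_image('side'))
E
```

```text
clock: 23.35
eef_pos: [510.7, 96.0, 102.0]
tool_rot: [-1.133, 1.569, -0.897]
force: [0.0, -0.3, -0.1]
width: 33.9
t 23.35 pos [510.7  96.  102. ] w 33.9 F [ 0.  -0.3 -0.1]
shift now [-10.   89.6 108.3] shift if aligned [-10.   89.5 108.4] turn [-0.001  0.001  0.001]
clock: 24.05
eef_pos: [510.9, 96.2, 136.5]
tool_rot: [-0.58, 1.569, -0.343]
force: [0.3, -0.2, -2.1]
width: 34.0
t 24.05 pos [510.9  96.2 136.5] w 34.0 F [ 0.3 -0.2 -2.1]
shift now [ 24.6  89.5 108.1] shift if aligned [ 24.5  89.4 108.2] turn [-0.001  0.002  0.001]
```

View pics/l_w.png

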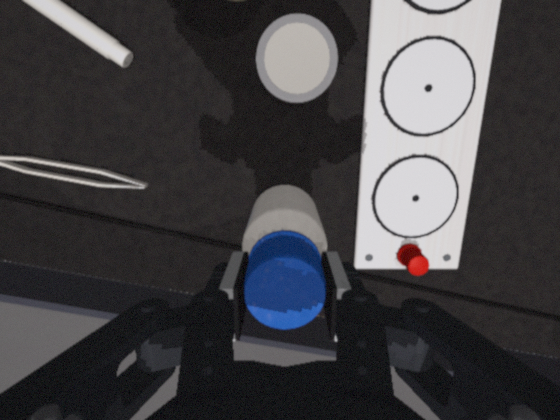

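View pics/l_s.png

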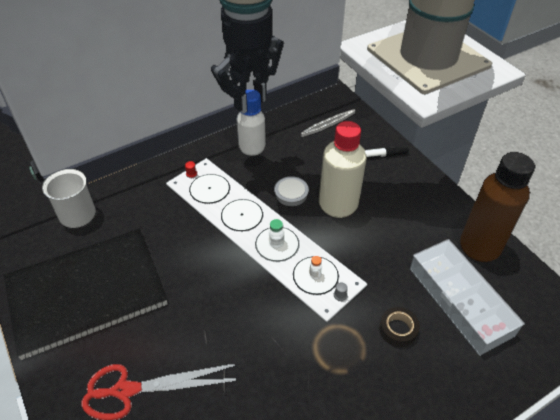

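```bash

python3 -m handwheel '-1 -8 4 6 0 0 0;-1 -12 10 12 0 0 0;-1 -8 14 18 0 0 0;-1 -2 16 20 0 0 0;-1 2 15 18 0 0 0;-1 4 11 13 0 0 0;-1 4 7 8 0 0 0;-1 2 3 4 0 0 0;-1 0 0 0 0 0 0;-1 0 0 0 0 0 0'
python3 - <<'E'
from h import *
delta(595,208.5,112)
E
```

```text
clock: 25.15
eef_pos: [591.5, 202.2, 156.2]
tool_rot: [-2.182, 1.568, -1.946]
force: [-0.6, -1.2, -1.3]
width: 33.9
t 25.15 pos [591.5 202.2 156.2] w 33.9 F [-0.6 -1.2 -1.3]
shift now [44.2  5.5  5. ] shift if aligned [44.2  5.3  4.9] turn [-0.002 -0.002  0.002]
```

```bash

python3 -m handwheel '-1 4 2 2 0 0 0;-1 8 2 2 0 0 0;-1 9 1 1 0 0 0;-1 8 0 0 0 0 0;-1 5 0 0 0 0 0;-1 2 0 0 0 0 0;-1 0 0 0 0 0 0;-1 0 0 0 0 0 0'
python3 - <<'E'
from h import *
delta(595,208.5,112.5)
E
```

```text
clock: 25.95
eef_pos: [594.1, 205.5, 116.7]
tool_rot: [-2.532, 1.565, -2.301]
force: [0.0, -0.1, -1.1]
width: 34.0
t 25.95 pos [594.1 205.5 116.7] w 34.0 F [ 0.  -0.1 -1.1]
shift now [4.2 2.7 1.6] shift if aligned [4.2 2.7 1.6] turn [-0.006 -0.004  0.003]
```

```bash

python3 -m handwheel '-1 1.5 2 1 -0.006 -0.004 0.003;-1 1.5 0.7 0.6 0 0 0;-1 0.5 0 0 0 0 0;-1 0 0 0 0 0 0;-1 0 0 0 0 0 0'
python3 - <<'E'
from h import *
delta(595,208.5,112.2)
cv2.imwrite('pics/m_s.png',cv2.resize(get_image('side')[100:300,170:350],None,fx=3,fy=3))
E
```

```text
clock: 26.45
eef_pos: [595.7, 209.1, 113.9]
tool_rot: [0.281, 1.569, 0.518]
force: [-0.8, -0.0, -1.2]
width: 34.2
t 26.45 pos [595.7 209.1 113.9] w 34.2 F [-0.8 -0.  -1.2]
shift now [ 1.7 -0.4 -0.8] shift if aligned [ 1.7 -0.4 -0.8] turn [ 0.     0.002 -0.001]
```

View pics/m_s.png

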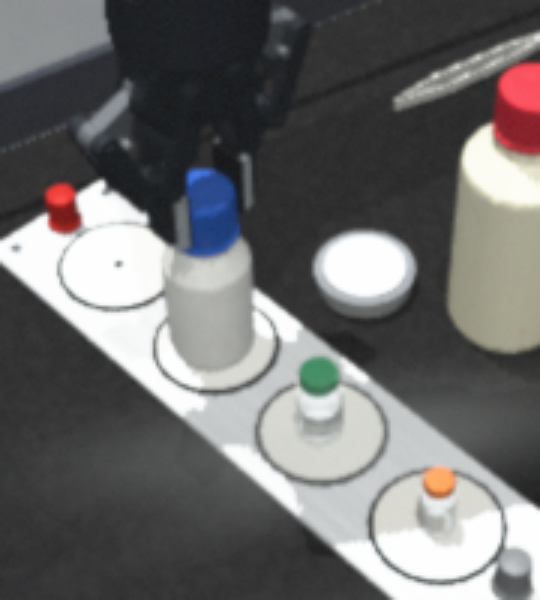

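```bash

python3 -m handwheel '-1 1 -0.4 -0.6 0 0.002 0;-1 0.6 0 0 0 0 0;-1 0 0 0 0 0 0;-1 0 0 0 0 0 0'
python3 - <<'E'
from h import *
delta(595,208.5,112.2)
E
```

```text
clock: 26.9
eef_pos: [595.2, 208.4, 112.2]
tool_rot: [1.925, 1.57, 2.163]
force: [0.5, 0.6, -2.3]
width: 34.0
t 26.9 pos [595.2 208.4 112.2] w 34.0 F [ 0.5  0.6 -2.3]
shift now [ 0.   0.1 -0.2] shift if aligned [ 0.   0.1 -0.2] turn [ 0. -0. -0.]
```

```bash

python3 -m handwheel '-1 0.3 0 0 0 0 0;-0.2 0 0 0 0 0 0;0 0 0 0 0 0 0;0.3 0 0 0 0 0 0;0.3 0 0 0 0 0 0'
python3 -m handwheel '0.3 -6 0 0 0 0 0;0.3 -12 0 0 0 0 0;0.3 -20 0 0 0 0 0;0.3 -24 0 0 0 0 0;0.3 -22 0 0 0 0 0;0.3 -14 0 0 0 0 0;0.3 -6 0 0 0 0 0;0.3 0 0 0 0 0 0'
python3 - <<'E'
from h import *
delta(435.5,267,215)
W=camera_params('wrist');im=get_image('wrist');cv2.imwrite('pics/n_w.png',im);print(proj(W,(595,208.5,125)))
cv2.imwrite('pics/n_s.png',cv2.resize(get_image('side')[100:300,170:350],None,fx=3,fy=3))
E
```

```text
clock: 27.4
eef_pos: [596.0, 208.4, 112.7]
tool_rot: [0.313, 1.569, 0.55]
force: [0.4, 0.4, -0.7]
width: 55.5
clock: 28.2
eef_pos: [596.6, 207.7, 225.8]
tool_rot: [0.066, 1.566, 0.302]
force: [0.5, 0.4, -0.3]
width: 55.2
t 28.2 pos [596.6 207.7 225.8] w 55.2 F [ 0.5  0.4 -0.3]
shift now [  10.2   95.3 -142.8] shift if aligned [  10.8   95.5 -142.6] turn [-0.001  0.005 -0.   ]
(np.float64(282.0163887916785), np.float64(212.14275326350918))
```

View pics/n_w.png

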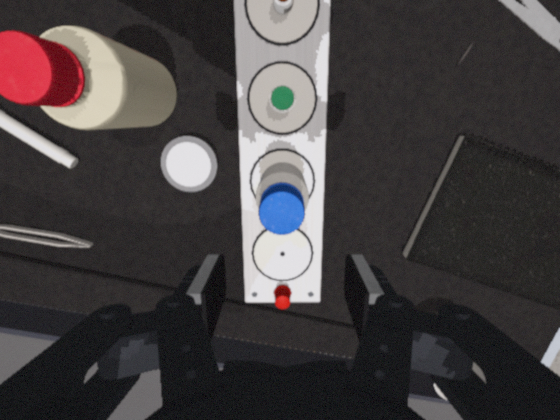

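View pics/n_s.png

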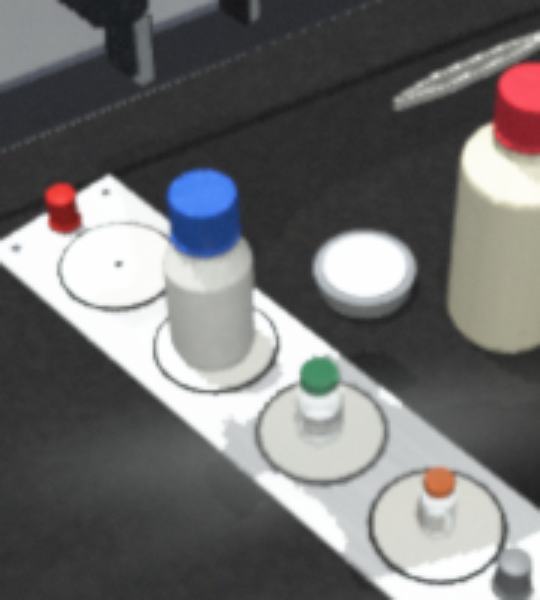

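```bash

python3 -m handwheel '0.4 0 6 -8 0 0.005 0;0.4 0 12 -16 0 0 0;0.4 0 16 -24 0 0 0;0.4 0 17 -26 0 0 0;0.4 0 16 -25 0 0 0;0.4 0 12 -18 0 0 0;0.4 0 8 -12 0 0 0;0.4 0 4 -6 0 0 0;0.4 0 0 0 0 0 0;0.4 0 0 0 0 0 0'
python3 - <<'E'
from h import *
delta(435.5,267,215)
W=camera_params('wrist');im=get_image('wrist');cv2.imwrite('pics/o_w.png',im);print(proj(W,(435.5,267,170)))
E
```

```text
clock: 29.3
eef_pos: [427.3, 266.3, 216.0]
tool_rot: [-2.951, 1.547, -2.713]
force: [0.4, -0.1, 0.2]
width: 59.7
t 29.3 pos [427.3 266.3 216. ] w 59.7 F [ 0.4 -0.1  0.2]
shift now [ 0.8 -1.2  8.1] shift if aligned [ 1.  -1.2  8.1] turn [ 0.001 -0.024  0.005]
(np.float64(299.9957586730466), np.float64(241.97066717838135))
```

View pics/o_w.png

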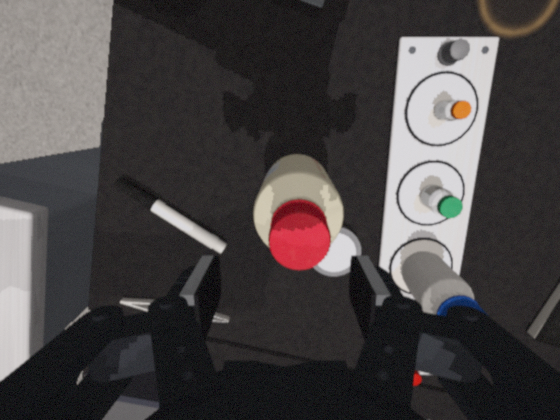

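```bash

python3 -m handwheel '0.4 0 0 4 0 -0.024 0.005;0.4 4 0 4 0 0 0;0.4 8 0 0 0 0 0;0.4 8 0 0 0 0 0;0.4 5 0 0 0 0 0;0.4 2 0 0 0 0 0;0.4 0 0 0 0 0 0;0.4 0 0 0 0 0 0'
python3 -c "
from h import *
delta(435.3,267.5,157)"
```

```text
clock: 30.15
eef_pos: [438.5, 266.0, 185.7]
tool_rot: [-0.414, 1.567, -0.181]
force: [-0.7, 0.6, -0.0]
width: 59.6
t 30.15 pos [438.5 266.  185.7] w 59.6 F [-0.7  0.6 -0. ]
shift now [28.7  2.2 -2.9] shift if aligned [28.7  2.2 -2.8] turn [-0.004  0.003  0.001]
```

```bash

python3 -m handwheel '0.4 3 1.5 -1.5 -0.004 0.003 0;0.4 7 1 -1.3 0 0 0;0.4 8 0 0 0 0 0;0.4 6 0 0 0 0 0;0.4 3 0 0 0 0 0;0.4 0 0 0 0 0 0;0.4 0 0 0 0 0 0'
python3 -c "
from h import *
delta(435.3,267.5,157)"
```

```text
clock: 30.85
eef_pos: [434.8, 268.3, 156.3]
tool_rot: [-1.731, 1.57, -1.493]
force: [-0.4, 0.8, -0.1]
width: 60.0
t 30.85 pos [434.8 268.3 156.3] w 60.0 F [-0.4  0.8 -0.1]
shift now [-0.7 -0.9  0.3] shift if aligned [-0.7 -0.9  0.3] turn [ 0.001 -0.     0.001]
```

```bash

python3 -m handwheel '0 -0.5 0 0 0 0 0;-0.3 0 0 0 0 0 0;-1 0 0 0 0 0 0;-1 0 0 0 0 0 0;-1 0 0 0 0 0 0;-1 0 0 0 0 0 0;-1 0 0 0 0 0 0'
python3 -c "
from h import *
delta(615.2,125.5,167)"
python3 -m handwheel '-1 -4 0 0 0 0 0;-1 -9 0 0 0 0 0;-1 -12 0 0 0 0 0;-1 -14 0 0 0 0 0;-1 -14 0 0 0 0 0;-1 -10 0 0 0 0 0;-1 -5 0 0 0 0 0;-1 0 0 0 0 0 0;-1 0 0 0 0 0 0'
python3 - <<'E'
from h import *
delta(615.2,125.5,167)
cv2.imwrite('pics/p_s.png',get_image('side'))
E
```

```text
clock: 31.55
eef_pos: [435.0, 268.3, 157.5]
tool_rot: [-0.968, 1.57, -0.73]
force: [0.9, -1.1, -0.6]
width: 36.6
t 31.55 pos [435.  268.3 157.5] w 36.6 F [ 0.9 -1.1 -0.6]
shift now [  -9.4 -181.4  141.4] shift if aligned [  -9.5 -181.2  141.6] turn [0.001 0.    0.001]
clock: 32.45
eef_pos: [433.7, 267.9, 231.2]
tool_rot: [-2.6, 1.569, -2.362]
force: [-0.3, 0.3, -5.1]
width: 36.0
t 32.45 pos [433.7 267.9 231.2] w 36.0 F [-0.3  0.3 -5.1]
shift now [  64.1 -181.1  142.8] shift if aligned [  64.2 -181.1  142.9] turn [ 0.001 -0.001  0.001]
```

View pics/p_s.png

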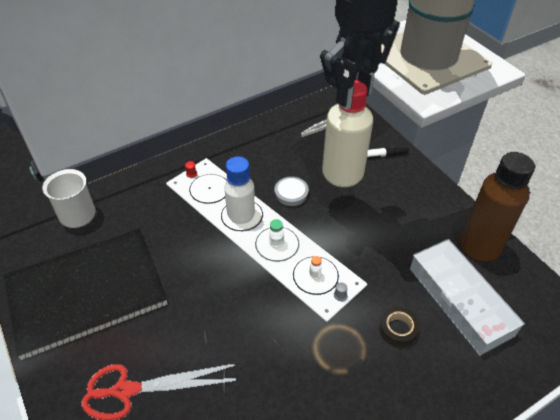

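```bash

python3 -m handwheel '-1 0 -8 0 0 0 0;-1 0 -16 0 0 0 0;-1 0 -22 0 0 0 0;-1 0 -26 2 0 0 0;-1 0 -26 6 0 0 0;-1 0 -24 10 0 0 0;-1 0 -20 14 0 0 0;-1 0 -14 16 0 0 0;-1 0 -8 16 0 0 0;-1 0 -5 14 0 0 0'
python3 -m handwheel '-1 0 0 12 0 0 0;-1 0 0 12 0 0 0;-1 0 0 8 0 0 0;-1 0 0 4 0 0 0;-1 0 0 0 0 0 0;-1 0 0 0 0 0 0'
python3 - <<'E'
from h import *
delta(615.2,125.5,167)
E
```

```text
clock: 33.5
eef_pos: [549.1, 100.9, 227.5]
tool_rot: [-2.583, 1.557, -2.354]
force: [-0.1, 1.2, -4.2]
width: 36.1
clock: 34.1
eef_pos: [585.6, 98.3, 225.2]
tool_rot: [-2.488, 1.551, -2.27]
force: [-0.9, 0.2, -4.2]
width: 35.9
t 34.1 pos [585.6  98.3 225.2] w 35.9 F [-0.9  0.2 -4.2]
shift now [57.3 20.9 35.7] shift if aligned [58.2 19.5 35.2] turn [-0.019 -0.016  0.012]
```

```bash

python3 -m handwheel '-1 2 2 5 -0.019 -0.016 0.012;-1 4 4 8 0 0 0;-1 6 4 9 0 0 0;-1 7 4 6 0 0 0;-1 7 2 3 0 0 0;-1 4 1 1 0 0 0;-1 2 0 0 0 0 0;-1 0 0 0 0 0 0;-1 0 0 0 0 0 0'
python3 - <<'E'
from h import *
delta(615.2,125.5,168)
E
```

```text
clock: 35.0
eef_pos: [613.1, 125.8, 188.8]
tool_rot: [2.275, 1.568, 2.516]
force: [-0.1, -1.1, -3.2]
width: 35.8
t 35.0 pos [613.1 125.8 188.8] w 35.8 F [-0.1 -1.1 -3.2]
shift now [20.8 -0.8  2. ] shift if aligned [20.8 -0.8  1.9] turn [ 0.004 -0.002 -0.002]
```

```bash

python3 -m handwheel '-1 3 -0.5 1 0.004 0 0;-1 5 -0.3 1 0 0 0;-1 5 0 0 0 0 0;-1 3 0 0 0 0 0;-1 1.5 0 0 0 0 0;-1 0 0 0 0 0 0;-1 0 0 0 0 0 0'
python3 - <<'E'
from h import *
delta(615.2,125.5,167.6)
cv2.imwrite('pics/q_s.png',cv2.resize(get_image('side')[60:300,150:350],None,fx=3,fy=2.5))
E
```

```text
clock: 35.7
eef_pos: [615.5, 124.7, 170.5]
tool_rot: [2.044, 1.568, 2.28]
force: [0.6, -0.8, -3.9]
width: 35.9
t 35.7 pos [615.5 124.7 170.5] w 35.9 F [ 0.6 -0.8 -3.9]
shift now [ 2.9  0.8 -0.1] shift if aligned [ 2.9  0.9 -0.1] turn [-0.002 -0.001 -0.002]
```

View pics/q_s.png

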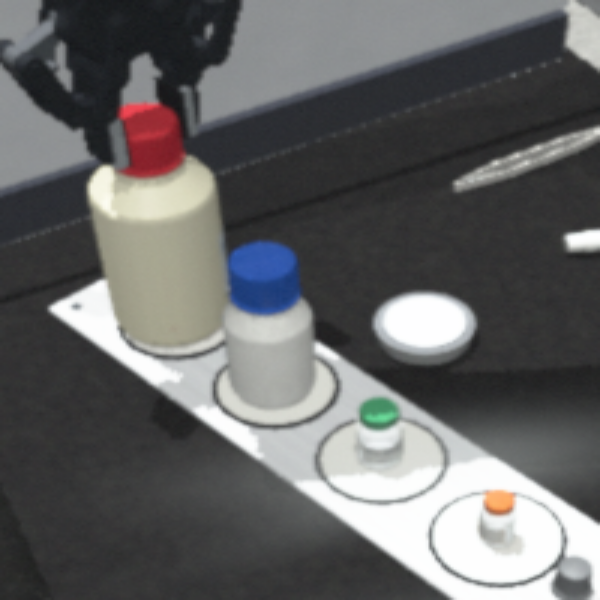

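```bash

python3 -m handwheel '-1 1.2 0.7 0 0 0 0;-1 1.2 0 0 0 0 0;-1 0.6 0 0 0 0 0;-1 0 0 0 0 0 0;-1 0 0 0 0 0 0'
python3 - <<'E'
from h import *
delta(615.2,125.5,167.5)
E
```

```text
clock: 36.25
eef_pos: [615.6, 125.6, 167.7]
tool_rot: [1.656, 1.569, 1.892]
force: [-0.1, -0.4, -4.4]
width: 36.4
t 36.25 pos [615.6 125.6 167.7] w 36.4 F [-0.1 -0.4 -4.4]
shift now [ 0.2 -0.  -0.4] shift if aligned [ 0.2 -0.  -0.4] turn [-0.001 -0.    -0.002]
```

```bash

python3 -m handwheel '-1 0.5 0 -0.3 0 0 0;-1 0.3 0 0 0 0 0;-1 0 0 0 0 0 0'
python3 -m handwheel '-0.3 0 0 0 0 0 0;0 0 0 0 0 0 0;0.2 0 0 0 0 0 0;0.2 0 0 0 0 0 0'
python3 -m handwheel '0.2 -4 0 0 0 0 0;0.2 -10 0 0 0 0 0;0.2 -16 0 0 0 0 0;0.2 -20 0 0 0 0 0;0.2 -20 0 0 0 0 0;0.2 -12 0 0 0 0 0;0.2 -5 0 0 0 0 0;0.2 0 0 0 0 0 0;0.2 0 0 0 0 0 0'
python3 - <<'E'
from h import *
W=camera_params('wrist');im=get_image('wrist');cv2.imwrite('pics/r_w.png',im);print(proj(W,(615.2,125.5,180)))
cv2.imwrite('pics/r_s.png',cv2.resize(get_image('side')[60:320,150:380],None,fx=3,fy=2.3))
cv2.imwrite('pics/r_t.png',get_image('top'))
T=camera_params('top');S=camera_params('side')
for x,y,z in((615.2,125.5,180),(595,208.5,125),(575.3,292,58),(554.9,374.3,50)):print(np.round(proj(T,(x,y,z)),1),np.round(proj(S,(x,y,z)),1))
E
```

```text
clock: 36.55
eef_pos: [615.5, 125.5, 167.6]
tool_rot: [1.289, 1.568, 1.525]
force: [0.2, -0.9, -4.6]
width: 36.1
clock: 36.95
eef_pos: [616.9, 125.3, 168.9]
tool_rot: [0.381, 1.567, 0.617]
force: [-0.2, 0.5, 0.4]
width: 51.0
clock: 37.85
eef_pos: [617.5, 124.4, 263.6]
tool_rot: [0.146, 1.563, 0.381]
force: [-0.6, -0.0, -0.3]
width: 51.1
(np.float64(280.7396157790681), np.float64(218.56368227669117))
[346.3 161.4] [198.4 109.9]
[300.7 178.6] [237.8 164.3]
[261.  194.6] [276.9 223.8]
[223.5 203.9] [317.1 258.7]
```

View pics/r_w.png

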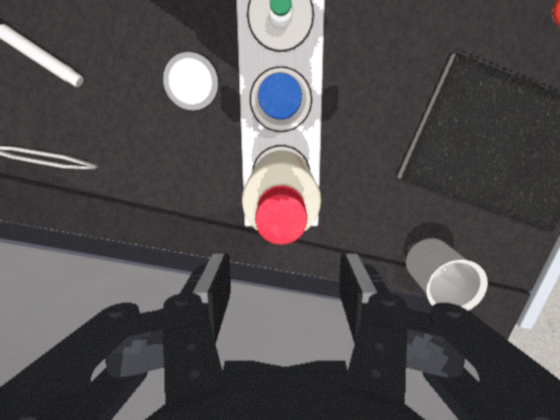

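View pics/r_s.png

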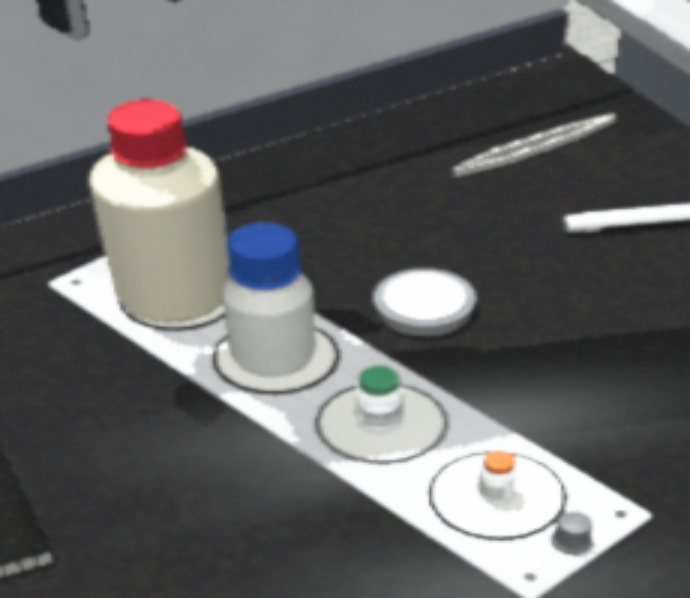

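View pics/r_t.png

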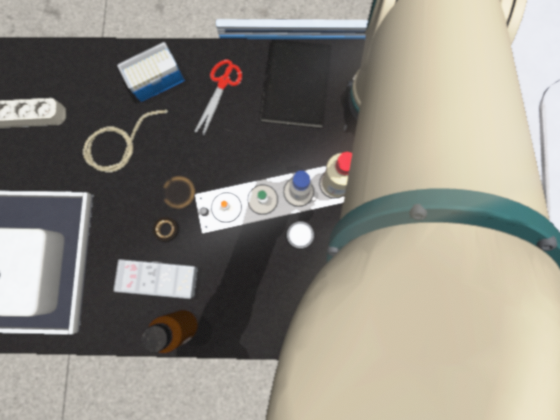

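```bash

python3 - <<'E'
from h import *
S=camera_params('side');im=get_image('side');f=6;x0,y0=170,90
c=cv2.resize(im[y0:y0+125,x0:x0+100],None,fx=f,fy=f,interpolation=cv2.INTER_CUBIC)
a=np.linspace(0,6.28,90)
for (x,y),r,z,col in(((615.2,125.5),36,10,(0,255,0)),((615.2,125.5),34,10,(0,0,255)),((615.2,125.5),19,180,(255,255,0)),((595,208.5),24,10,(0,0,255)),((595,208.5),36,10,(0,255,0))):
    p=np.array([proj(S,(x+r*np.cos(t),y+r*np.sin(t),z)) for t in a]);p=((p+.5-[x0,y0])*f).astype(int)
    cv2.polylines(c,[p],True,col,1)
cv2.imwrite('pics/s_s.png',c[:, :][150:750])
print(ctrl.read_state()['clock'])
E
```

```text
38.05
```

View pics/s_s.png

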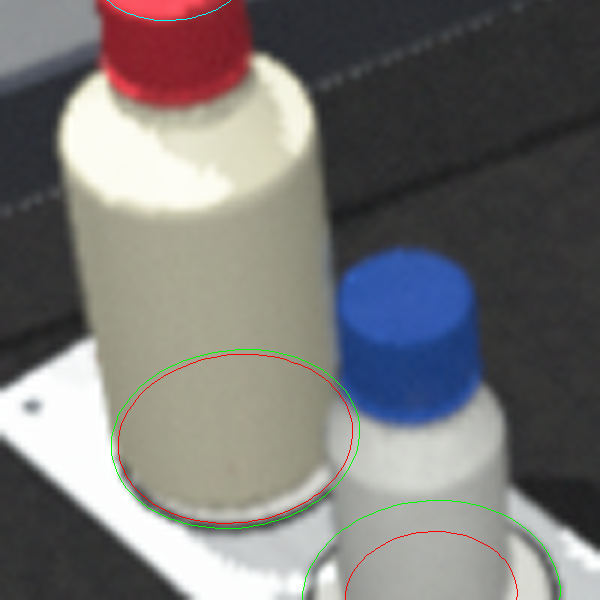

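```bash

python3 - <<'E'
from h import *
S=camera_params('side');im=get_image('side');f=6;x0,y0=170,90
a=np.linspace(0,6.28,120)
def ov(cx,cy,n):
    c=cv2.resize(im[y0:y0+125,x0:x0+100],None,fx=f,fy=f,interpolation=cv2.INTER_CUBIC)
    for r,z,col in((34,14,(0,0,255)),(34,50,(0,255,0)),(34,80,(0,255,0)),(34,110,(0,255,0)),(19,156,(255,0,255)),(19,180,(255,255,0))):
        p=np.array([proj(S,(cx+r*np.cos(t),cy+r*np.sin(t),z)) for t in a]);p=((p+.5-[x0,y0])*f).astype(int)
        cv2.polylines(c,[p],True,col,1)
    return c[60:660,:380]
cv2.imwrite('pics/s2.png',np.hstack([ov(615.2,125.5,0),ov(615.2,123,1)]))
E
```

```text
(no output)
```

View pics/s2.png

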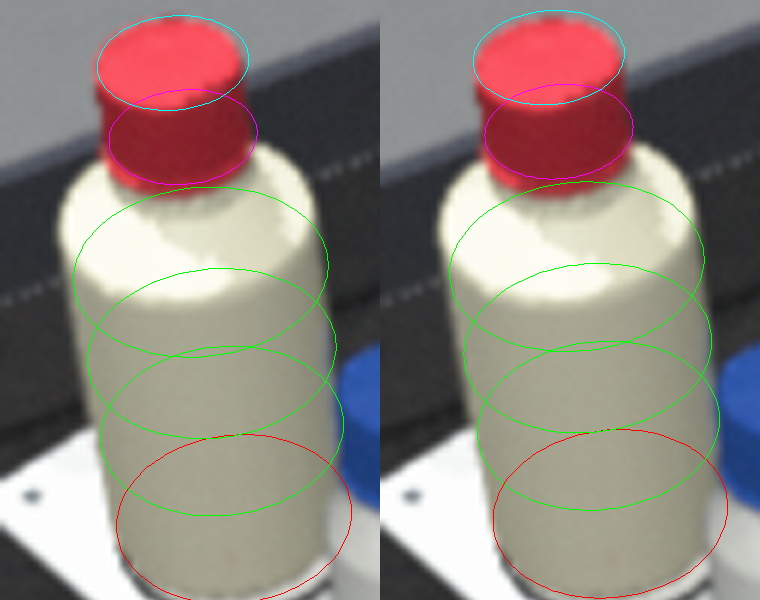

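```bash
python3 -c "
from cell import ctrl
s=ctrl.read_state();print(s['clock'],s['eef_pos'],s['force']);print(ctrl.finish_job())"
```

```text
38.1 [617.40159519 124.34023574 263.24281242] [ 0.6005388   0.43140268 -0.16080947]
the job is handed in; nothing more can be done
None
```

All four containers are standing on the marks in height order, and the job was handed in at about 38 s of the 109 s allowed. From the red post outward:

| Mark | Container |
|---|---|
| mark_4 | red-capped cream bottle |
| mark_3 | blue-capped white bottle |
| mark_2 | green-capped vial |
| mark_1 | orange-capped vial |

- **Standing and centred:** In the last side and wrist views all four stood upright. Each cap was within about 1 to 2 px of where a centred container should appear, roughly 1 to 2 mm.
- **Dish:** It shows at the same spot, about (300,235), in the first and last top views.
- **Robot:** It was clear of everything, with force near zero, when I handed in.
- **One slight disagreement:** The overlay on the cream bottle suggested it sits about 1 to 2 mm off its mark's centre. I left it, because that is within the camera calibration error and regripping was the greater risk.

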